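# Make up two lunch boxes

## Robot

A 6-joint arm with a two-finger parallel gripper is mounted at the origin on the work surface. World frame = base frame: x ahead of the robot, y to its left, z up, the work surface at z = 0. Lengths are in m, angles in rad, forces in N, time in s.
With the tool pointing down it reaches from about 0.325 to 0.85 m from the base axis. Payload 4.4 kg.
Tool frame: the origin (TCP) lies at the very end of the fingers, on their centre line; the grasp point (between the pads) lies 19 mm behind it; z points along the fingers, y is the line along which they close (so a half turn about z gives the same grasp; the last joint's range is limited). The gripper opens to 94 mm and grips with 3 to 60 N. Pads are 16 mm wide; open, the fingers measure 119 mm over their backs; the gripper's body (75 mm by 177 mm) begins 78 mm behind the grasp point.
Start: joints at [-1.407, 0.207, 1.542, -0, 1.393, -0.15], TCP at [0.178, -0.547, 0.205] pointing down, gripper open.
Joint ranges: [-2.73, 2.73], [-0.86, 2.22], [0.23, 2.46], [-1.11, 4.25], [0.08, 2.63], [-2.82, 2.82]. Speed limits (rad/s): [2.79, 2.79, 3.14, 3.14, 3.14, 3.14].

## Interface

Orientations are given as a unit quaternion [w, x, y, z].
In Python, from station import ctrl, imaging, order gives the robot as it stands.
- The arm moves only by the tool apply_moves, never from a script. Its argument "steps" is a list of rows, each a list of 5 numbers: the opening, from -1 (shut) to 1 (fully open), so that 0 is half open, then the shift along the tool's x, y, z in mm, then the turn about the tool's z in rad. A call has 1 to 5 rows; each row is the pose to reach, as a shift and turn from the pose commanded when the call began, along the tool's axes at that moment; what a row does not reach only later rows make up. A row lasts 1/10 s, in which the tool goes at most 50 mm and 8.59 degrees, less where a joint would pass 70% of its speed; a pose out of reach is approached as far as the arm can. A call with a gripper value outside its range is refused whole. The fingers move at their own pace and stop on an object; "force" is the grip in N (left out, the last holds). Time passes only in rows, so rows that repeat a pose let the fingers close. It gives the time, the measured TCP pose, the force, the opening and the grip force at its end, in the units of the state.
- ctrl.get_obs(): the state, without advancing time (a new reading comes with each control period).
- imaging.camera(name): name is "side" or "top"; returns (picture, depth): 400x640x3 uint8, red, green, blue; 400x640 float32, m along the optical axis (not along the pixel's ray), 0 where there is no reading.
- imaging.get_calibration(name): a dict with "intrinsics" (3x3 intrinsics, pixels), "dist_coeffs" ([k1, k2, p1, p2, k3] as OpenCV has them; the pictures are not rectified), "world_from_camera" (4x4, takes a point from camera to world coordinates). Camera axes: x right, y down, z forward; pixel columns grow to the right and rows downward; lengths in m; the calibration is good to about 2 mm. A picture is of the moment at which its call begins. get_calibration takes no time and is no camera call.
- order.finish_job(): hands the job in; it is judged then, once.
The state is a dict: "clock": time; "joint_pos": joint angles; "qvel": joint speeds; "tau": joint torques, N m; "tool_pos": TCP position; "tcp_rot": TCP orientation; "contact_force": force on the tool from outside, world axes, zero at the start; "moment": the same for the moment, N m; "grip_width": opening from 0.0 (shut) to 1.0 (fully open); "gripper_force": force on a finger pad.
Only numpy, scipy, OpenCV 4.12 (cv2) and the standard library are available. Lean on these libraries where they do the work, as an engineer would, in place of code of your own. Each camera call takes 0.05 s, during which the arm holds its last target. There are 200 camera calls.

## Task

Make up the two lunch orders from the stock on the counter, one thing to a compartment: in the three-compartment box the apple goes in the middle compartment, the glass jar in one end compartment and a small sauce cup in the other; in the two-compartment box go the juice bottle and the other small sauce cup, one in each compartment. Stand the jar, the bottle and the cups upright on the compartment floors and the boxes flat on the counter, set everything down rather than dropping it, and leave the large sauce cup and the shaker standing where they are.

Things in the scene. Friction and masses are not known exactly. Their poses are not given: they have to be found in the camera images.
- box3: open kraft-card lunch box, three equal compartments in a row, loose on the counter, outside 246 x 146 mm, 42 mm high, card 3 mm thick (dividers 36 mm high), 0.15 kg. Origin: centre of its underside; x runs along the row, z up. Compartments 78 mm (along x) by 140 mm (along y) inside, centres at x = -81, 0 and +81 mm, y = 0; floor top at z = 3 mm
- box2: open kraft-card lunch box, two equal compartments side by side, loose on the counter, outside 165 x 146 mm, 42 mm high, card 3 mm thick (divider 36 mm high), 0.10 kg. Origin: centre of its underside; x runs from one compartment to the other, z up. Compartments 78 mm (along x) by 140 mm (along y) inside, centres at x = -40.5 and +40.5 mm, y = 0; floor top at z = 3 mm
- apple: whole red apple with a short brown stem, standing on its base on the counter, 62 mm diameter (widest 37 mm above its foot), 57 mm high without the stem, about 140 g. Origin: inside it on its axis, 29 mm above the foot it stands on; z along its stem
- jar: straight round glass jar of pale oats with a steel screw lid and a paper label band, standing: 52 mm diameter up to 46 mm above its foot, lid 50 mm diameter, 65 mm high in all, about 180 g. Origin: centre of the underside, z up
- juice: small round bottle of orange juice with a narrow neck and white cap, standing: body 44 mm diameter up to 55 mm above its foot, then a shoulder to a 24 mm neck and a 29 mm cap, 88 mm high in all, about 130 g. Origin: centre of the underside, z up
- small_cup_a: small round lidded sauce cup, white with a pale grey lid rim, standing lid up: 34 mm high, 38 mm diameter at the foot widening to 48 mm at the lid (the lid rim, its top 7 mm, is the widest part), about 50 g. The two small cups are identical and interchangeable. Origin: centre of the underside, z up
- small_cup_b: small round lidded sauce cup, white with a pale grey lid rim, standing lid up: 34 mm high, 38 mm diameter at the foot widening to 48 mm at the lid (the lid rim, its top 7 mm, is the widest part), about 50 g. The two small cups are identical and interchangeable. Origin: centre of the underside, z up
- large_cup: large round lidded sauce cup, same make as the small ones but bigger: 52 mm high, 66 mm diameter at the lid. Not part of either order: it stays standing where it is. Origin: centre of the underside, z up
- shaker: pepper shaker of glass with a domed steel top, 48 mm diameter, 79 mm high. Not part of either order: it stays standing where it is. Origin: centre of the underside, z up
Things that resemble listed ones, but are neither listed nor needed, are in the scene too. Leave any pink or turquoise look-alike of the apple alone. Leave any green look-alike of the juice alone.

How it is judged:
By the outcome, as a careful person would: the job done as asked, in the order asked, and still so for the second after the job is handed in, with the robot touching nothing.
It also fails if it takes over 128 s, if anything falls off the work surface, if the arm or the gripper's body presses on something with over 40 N, if the wrist force passes 120 N, or if a joint passes its speed limit or range.

## Working session

There is one attempt and no reset: what is moved stays moved. The work goes in short steps, Python scripts to look and compute and a tool call to move; the robot and the scene stay as the last step left them, time stands still between calls to the robot, and variables do not carry over. Pictures are saved under pics/ and viewed, at most 14 in all, crops included, and the job is handed in when it is done.

Besides the shell and the picture viewer there is one more tool, called after ">>>" as name(argument=value, ...), one argument or row to a line, values as JSON. apply_moves: Moves the arm, as the interface text tells. Its arguments: {"type":"object","properties":{"steps":{"type":"array"},"force":{"type":"number"}},"required":["steps"]}

```bash
mkdir -p pics; ls
python3 - <<'E'
from station import ctrl, imaging, order
import cv2,numpy as np
print(ctrl.get_obs())
for n in ("top","side"):
    p,d=imaging.camera(n); cv2.imwrite(f"pics/{n}0.png",p[:,:,::-1]); np.save(f"{n}d.npy",d); np.save(f"{n}p.npy",p)
    print(imaging.get_calibration(n))
E
```

```text
pics
{'clock': 0.0, 'joint_pos': array([-1.40650329e+00,  2.07417370e-01,  1.54289911e+00, -1.20212151e-06,
        1.39349588e+00, -1.50505047e-01]), 'qvel': array([-0.00179652,  0.00095637,  0.00031602, -0.00010797,  0.00077682,
        0.00061054]), 'tau': array([-4.44176612e-05, -3.70876086e+01, -2.81414813e+01,  6.99140551e-02,
        3.61745583e-02, -1.75167424e-04]), 'tool_pos': array([ 0.17789059, -0.54596678,  0.20431832]), 'tcp_rot': array([-1.10982060e-03,  9.87637699e-01,  1.56749942e-01, -8.24275246e-06]), 'contact_force': array([ 0.47313035,  0.34060961, -0.70616558]), 'moment': array([-0.04381183,  0.00358812,  0.03153013]), 'gripper_force': 0.0, 'grip_width': 0.9968891210698325}
{'intrinsics': array([[378.80785449,   0.        , 315.23863256],
       [  0.        , 378.80785449, 202.04177416],
       [  0.        ,   0.        ,   1.        ]]), 'dist_coeffs': array([-0.00353343,  0.        ,  0.        ,  0.        ,  0.        ]), 'world_from_camera': array([[ 0.02942904, -0.99899848,  0.03370409,  0.48338088],
       [-0.99953052, -0.02912367,  0.00951597, -0.01789669],
       [-0.00852485, -0.03396831, -0.99938655,  0.95295822],
       [ 0.        ,  0.        ,  0.        ,  1.        ]])}
{'intrinsics': array([[484.03527158,   0.        , 316.73590511],
       [  0.        , 484.03527158, 203.67381847],
       [  0.        ,   0.        ,   1.        ]]), 'dist_coeffs': array([-0.14907419,  0.        ,  0.        ,  0.        ,  0.        ]), 'world_from_camera': array([[-0.71772459, -0.42705399,  0.54999664, -0.05364622],
       [-0.6963038 ,  0.44662259, -0.56186233,  0.58843571],
       [-0.00569538, -0.78622716, -0.61791133,  0.72447523],
       [ 0.        ,  0.        ,  0.        ,  1.        ]])}
```

View pics/top0.png

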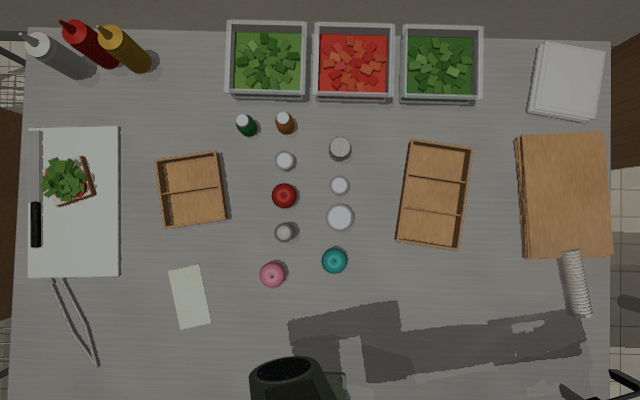

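View pics/side0.png

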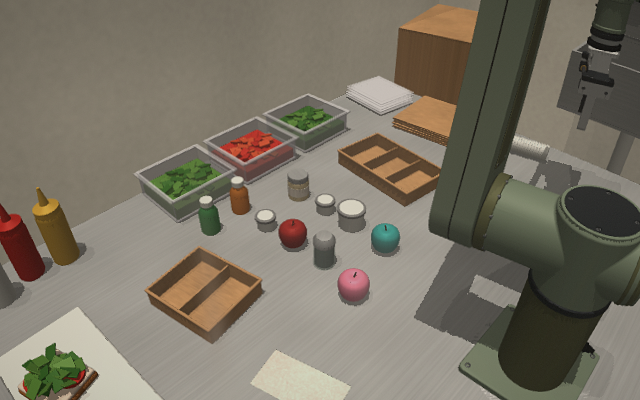

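Candidates (top view): 
- Juice: amber (285,122), green look-alike (246,125).
- Apple: red (284,196), pink (272,274), turquoise (334,261).
- Small cups: (285,160) and (339,186), versus the large cup (340,217).
- Jar: (340,148), versus the shaker (284,233).

I choose amber, red, the two smaller cups and the jar with the straight lid. Next I measure them and check a crop.

```bash
cat > h.py <<'E'
import cv2,numpy as np
from station import imaging
def cloud(n,p=None,d=None):
    if p is None: p,d=imaging.camera(n)
    c=imaging.get_calibration(n)
    v,u=np.mgrid[0:400,0:640]
    q=cv2.undistortPoints(np.stack([u.ravel(),v.ravel()],1).astype(float).reshape(-1,1,2),c["intrinsics"],c["dist_coeffs"])[:,0]
    z=d.ravel().astype(float); T=c["world_from_camera"]
    w=np.c_[q*z[:,None],z]@T[:3,:3].T+T[:3,3]
    w[z==0]=np.nan
    return p,w.reshape(400,640,3)
def pix(n,P):
    c=imaging.get_calibration(n);T=np.linalg.inv(c["world_from_camera"])
    return cv2.projectPoints(np.float64(P).reshape(-1,1,3),cv2.Rodrigues(T[:3,:3])[0],T[:3,3],c["intrinsics"],c["dist_coeffs"])[0][:,0]
def top(w,u,v,r=14,band=.007):
    "object around top pixel: top height and xy centre/diam of its upper band"
    P=w[v-r:v+r+1,u-r:u+r+1].reshape(-1,3);P=P[np.isfinite(P).all(1)]
    P=P[P[:,2]>.015]; h=np.percentile(P[:,2],98); Q=P[P[:,2]>h-band]
    c,rad=cv2.minEnclosingCircle(Q[:,:2].astype(np.float32))
    return np.round([*c,2*rad,h,*Q[:,:2].mean(0)],4)
def box(p,w,u0,u1,v0,v1,lo=.025):
    P=w[v0:v1,u0:u1].reshape(-1,3);P=P[np.isfinite(P).all(1)]
    P=P[(P[:,2]>lo)&(P[:,2]<.06)]
    return cv2.minAreaRect(P[:,:2].astype(np.float32)),len(P),np.percentile(P[:,2],95)
E
python3 - <<'E'
from h import *
_,w=cloud("top",np.load("topp.npy"),np.load("topd.npy"))
for k,(u,v) in dict(juice=(285,122),cupA=(285,160),jar=(340,148),cupB=(339,186),apple=(284,196),large=(340,217),shaker=(284,233),green=(246,125),pink=(272,274),turq=(334,261)).items(): print(k,top(w,u,v))
for k,b in dict(b2=(148,235,145,235),b3=(390,478,132,255)).items():print(k,box(None,w,*b))
print("floor z",np.nanmedian(w[300:330,215:260,2]),np.nanmedian(w[165:175,440:450,2]))
p=np.load("topp.npy")[95:290,220:360];a=cv2.resize(p,None,fx=2.8,fy=2.8,interpolation=3)
s=np.load("sidep.npy")[160:310,190:410];b=cv2.resize(s,(391,267)) 
cv2.imwrite("pics/crop.png",np.hstack([a,np.vstack([b,np.zeros((a.shape[0]-267,391,3),np.uint8)])])[:,:,::-1])
E
```

```text
juice [0.7044 0.0719 0.0293 0.0899 0.7044 0.0712]
cupA [0.6142 0.0696 0.0485 0.0372 0.6138 0.0697]
jar [ 0.6448 -0.0639  0.0499  0.0677  0.6447 -0.0638]
cupB [ 0.5567 -0.0658  0.0476  0.037   0.5566 -0.0656]
apple [0.5271 0.0672 0.0519 0.0591 0.5277 0.0668]
large [ 0.4787 -0.068   0.0654  0.0551  0.4785 -0.0678]
shaker [0.4388 0.0608 0.0383 0.0798 0.4393 0.0615]
green [0.6967 0.1648 0.0288 0.0901 0.6962 0.1644]
pink [0.3368 0.0892 0.0506 0.0588 0.3363 0.089 ]
turq [ 0.3749 -0.0581  0.0517  0.059   0.3745 -0.0578]
b2 (((0.535463273525238, 0.29561668634414673), (0.17095981538295746, 0.1531965285539627), 10.386438369750977), 997, np.float64(0.04471987848268433))
b3 (((0.5408856868743896, -0.2965947687625885), (0.1533246785402298, 0.25247254967689514), 83.0433578491211), 1330, np.float64(0.044500265361342))
floor z -0.00033445152547850743 0.0026425401684330163
```

View pics/crop.png

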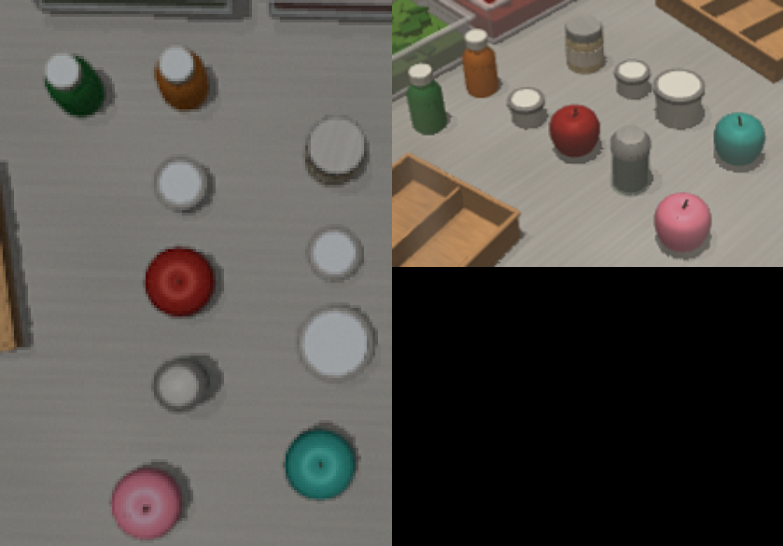

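The crop confirms the choice: amber bottle, red apple with a stem, two small cups, and the straight jar with a label band. The order will be apple, jar and cupB into box3, then juice and cupA into box2.

```bash
cat > g.py <<'E'
import sys,numpy as np
from station import ctrl
from scipy.spatial.transform import Rotation as R
o=ctrl.get_obs();q=o["tcp_rot"];r=R.from_quat([q[1],q[2],q[3],q[0]]).as_matrix()
a=np.degrees(np.arctan2(r[1,0],r[0,0]))
v=[float(t) for t in sys.argv[1:]]
for i in range(0,len(v),4):
    x,y,z,g=v[i:i+4]
    print("shift",np.round(r.T@(np.array([x,y,z])/1000-o["tool_pos"])*1000,1),"turn",round(np.radians(a-g),3))
print("at",np.round(o["tool_pos"]*1000,1),"ang",round(a,1),"grip",round(o["grip_width"]*94,1),o["gripper_force"],"t",o["clock"],np.round(o["contact_force"],1))
E
python3 g.py 527 67 150 0
```

```text
shift [ 521.8 -474.7   55.5] turn 0.315
at [ 177.9 -546.   204.4] ang 18.0 grip 94.0 0.0 t 0.1 [ 0.3  0.6 -0.6]
```

>>> apply_moves(
  steps=[
    [1,522,-475,30,0.31],
    [1,522,-475,30,0.31],
    [1,522,-475,30,0.31],
    [1,522,-475,30,0.31],
    [1,522,-475,30,0.31],
  ],
  force=15,
)

```text
clock: 0.6
tool_pos: [0.302, -0.3276, 0.1943]
tcp_rot: [-0.0, 1.0, 0.002, -0.0]
contact_force: [0.5, -0.2, -0.2]
grip_width: 1.003
gripper_force: 0.0
```

```bash
python3 g.py 527 67 150 0
```

```text
shift [ 226.6 -393.7   44.5] turn 0.004
at [ 302.  -327.6  194.3] ang 0.2 grip 94.3 0.0 t 0.6 [ 0.5 -0.2 -0.2]
```

>>> apply_moves(
  steps=[
    [1,226,-394,44,0],
    [1,226,-394,44,0],
    [1,226,-394,44,0],
    [1,226,-394,44,0],
    [1,226,-394,44,0],
  ],
)

```text
clock: 1.1
tool_pos: [0.4248, -0.1112, 0.1704]
tcp_rot: [0.0, 1.0, 0.002, 0.0]
contact_force: [0.5, -0.4, 0.4]
grip_width: 0.999
gripper_force: 0.0
```

```bash
python3 g.py 527 67 150 0
```

```text
shift [ 103.1 -177.7   20.4] turn 0.005
at [ 424.8 -111.2  170.4] ang 0.3 grip 94.0 0.0 t 1.1 [ 0.5 -0.4  0.4]
```

>>> apply_moves(
  steps=[
    [1,103,-178,20,0],
    [1,103,-178,20,0],
    [1,103,-178,20,0],
    [1,103,-178,20,0],
    [1,103,-178,20,0],
  ],
)

```text
clock: 1.6
tool_pos: [0.5274, 0.0696, 0.1496]
tcp_rot: [-0.001, 1.0, 0.005, -0.0]
contact_force: [0.2, -1.0, 0.3]
grip_width: 1.001
gripper_force: 0.0
```

```bash
python3 g.py 527 67 18 0
```

```text
shift [ -0.4   2.9 131.6] turn 0.01
at [527.4  69.6 149.6] ang 0.6 grip 94.1 0.0 t 1.6 [ 0.2 -1.   0.3]
```

>>> apply_moves(
  steps=[
    [1,0,1,40,0],
    [1,0,1,80,0],
    [1,0,1,112,0],
    [1,0,1,127,0],
    [1,0,1,132,0],
  ],
)

```text
clock: 2.1
tool_pos: [0.5236, 0.0636, 0.0161]
tcp_rot: [0.0, 1.0, 0.002, -0.003]
contact_force: [-0.3, -0.1, 0.0]
grip_width: 0.999
gripper_force: 0.0
```

>>> apply_moves(
  steps=[
    [-1,0,0,0,0],
    [-1,0,0,0,0],
    [-1,0,0,0,0],
    [-1,0,0,0,0],
    [-1,0,0,0,0],
  ],
  force=15,
)

```text
clock: 2.6
tool_pos: [0.5275, 0.0644, 0.0198]
tcp_rot: [-0.0, 1.0, 0.002, 0.001]
contact_force: [-0.4, 1.5, 2.3]
grip_width: 0.645
gripper_force: 15.0
```

```bash
python3 g.py 527 67 140 0 541 -297 140 -7
```

```text
shift [  -0.2   -2.6 -120.2] turn 0.005
shift [  12.   361.5 -120.3] turn 0.127
at [527.5  64.4  19.8] ang 0.3 grip 60.6 15.000712101118552 t 2.6 [-0.4  1.5  2.3]
```

>>> apply_moves(
  steps=[
    [-1,0,0,-20,0],
    [-1,0,0,-60,0],
    [-1,0,0,-100,0],
    [-1,0,30,-120,0],
    [-1,2,75,-120,0],
  ],
)

```text
clock: 3.1
tool_pos: [0.5319, -0.0103, 0.1433]
tcp_rot: [0.001, 1.0, 0.005, 0.004]
contact_force: [0.7, -0.6, -2.6]
grip_width: 0.645
gripper_force: 15.0
```

```bash
python3 g.py 541 -297 140 -7
```

```text
shift [  6.4 286.8   3.7] turn 0.132
at [531.9 -10.3 143.3] ang 0.5 grip 60.6 15.001487905178692 t 3.1 [ 0.7 -0.6 -2.6]
```

>>> apply_moves(
  steps=[
    [-1,2,45,2,0.03],
    [-1,3,90,2,0.06],
    [-1,4,135,2,0.09],
    [-1,5,180,2,0.12],
    [-1,6,225,2,0.13],
  ],
)

```text
clock: 3.6
tool_pos: [0.5354, -0.2374, 0.1366]
tcp_rot: [-0.0, 0.998, -0.063, -0.0]
contact_force: [0.1, 0.3, -0.9]
grip_width: 0.646
gripper_force: 15.0
```

```bash
python3 g.py 541 -297 140 -7
```

```text
shift [13.  58.4 -3.4] turn -0.004
at [ 535.4 -237.4  136.6] ang -7.2 grip 60.7 15.000933457331485 t 3.6 [ 0.1  0.3 -0.9]
```

>>> apply_moves(
  steps=[
    [-1,9,40,-1,0],
    [-1,13,58,-1,0],
    [-1,13,58,20,0],
    [-1,13,58,45,0],
    [-1,13,58,45,0],
  ],
)

```text
clock: 4.1
tool_pos: [0.5384, -0.2921, 0.0873]
tcp_rot: [-0.003, 0.998, -0.062, -0.004]
contact_force: [-0.8, 0.9, -1.8]
grip_width: 0.647
gripper_force: 15.0
```

```bash
python3 - <<'E'
from h import *
p,w=cloud("top"); cv2.imwrite("pics/t1.png",cv2.resize(p[120:280,370:500],None,fx=3.5,fy=3.5)[:,:,::-1])
print(box(None,w,390,478,132,255))
E
python3 g.py 541 -297 22 -7
```

```text
(((0.5409400463104248, -0.29603010416030884), (0.1521282196044922, 0.2520766258239746), 82.89769744873047), 745, np.float64(0.0446529795256867))
shift [ 2.2  4.2 67.3] turn -0.002
at [ 539.7 -292.9   89.3] ang -7.1 grip 60.6 14.999914345585239 t 4.15 [ 0.3  0.  -1.5]
```

>>> apply_moves(
  steps=[
    [-1,1,4,25,0],
    [-1,1,4,45,0],
    [-1,1,4,58,0],
    [-1,1,4,63,0],
    [-1,1,4,65,0],
  ],
)

```text
clock: 4.65
tool_pos: [0.5425, -0.2988, 0.027]
tcp_rot: [0.0, 0.998, -0.062, 0.0]
contact_force: [0.2, 0.5, -1.0]
grip_width: 0.645
gripper_force: 15.0
```

>>> apply_moves(
  steps=[
    [-1,0,0,0,0],
    [-1,0,0,1,0],
    [-1,0,0,1,0],
  ],
)

```text
clock: 4.95
tool_pos: [0.5427, -0.2994, 0.0266]
tcp_rot: [0.0, 0.998, -0.063, 0.001]
contact_force: [-0.1, 0.2, -1.3]
grip_width: 0.643
gripper_force: 15.0
```

```bash
python3 g.py 541 -297 22 -7
```

```text
shift [-2.  -2.2  4.6] turn -0.003
at [ 542.7 -299.4   26.6] ang -7.2 grip 60.4 14.999790674014548 t 4.95 [-0.1  0.2 -1.3]
```

>>> apply_moves(
  steps=[
    [-1,-1,-2,2,0],
    [-1,-1,-2,3,0],
    [-1,-1,-2,4,0],
    [-1,-1,-2,4,0],
  ],
)

```text
clock: 5.35
tool_pos: [0.5418, -0.2967, 0.0228]
tcp_rot: [-0.0, 0.998, -0.063, 0.0]
contact_force: [-1.0, 2.9, 4.6]
grip_width: 0.646
gripper_force: 15.0
```

>>> apply_moves(
  steps=[
    [0.65,0,0,0,0],
    [0.65,0,0,0,0],
    [0.65,0,0,0,0],
    [0.65,0,0,-20,0],
    [0.65,0,0,-60,0],
  ],
)

```text
clock: 5.85
tool_pos: [0.5383, -0.2948, 0.078]
tcp_rot: [-0.003, 0.998, -0.063, -0.004]
contact_force: [0.1, -0.3, -0.9]
grip_width: 0.828
gripper_force: 0.0
```

```bash
python3 g.py 645 -64 140 0
```

```text
shift [  76.5 -242.6  -61.6] turn -0.125
at [ 538.3 -294.8   78. ] ang -7.2 grip 77.8 0.0 t 5.85 [ 0.1 -0.3 -0.9]
```

>>> apply_moves(
  steps=[
    [0.8,0,0,-45,0],
    [0.8,15,-42,-60,0],
    [0.8,29,-90,-60,0],
    [0.8,43,-137,-60,-0.06],
    [0.8,57,-184,-60,-0.12],
  ],
)

```text
clock: 6.35
tool_pos: [0.6215, -0.1201, 0.142]
tcp_rot: [0.0, 1.0, -0.002, 0.0]
contact_force: [0.6, 0.1, -0.6]
grip_width: 0.901
gripper_force: 0.0
```

```bash
python3 g.py 645 -64 90 0
```

```text
shift [ 23.2 -56.2  52. ] turn -0.004
at [ 621.5 -120.1  142. ] ang -0.2 grip 84.7 0.0 t 6.35 [ 0.6  0.1 -0.6]
```

>>> apply_moves(
  steps=[
    [0.8,17,-40,0,0],
    [0.8,23,-56,10,0],
    [0.8,23,-56,30,0],
    [0.8,23,-56,50,0],
    [0.8,23,-56,50,0],
  ],
)

```text
clock: 6.85
tool_pos: [0.6407, -0.0654, 0.0872]
tcp_rot: [-0.001, 1.0, -0.003, -0.004]
contact_force: [-0.8, 0.2, -1.5]
grip_width: 0.902
gripper_force: 0.0
```

```bash
python3 g.py 645 -64 12 0
```

```text
shift [ 4.9 -1.3 75.2] turn -0.005
at [640.7 -65.4  87.2] ang -0.3 grip 84.8 0.0 t 6.85 [-0.8  0.2 -1.5]
```

>>> apply_moves(
  steps=[
    [0.8,1,-1,35,0],
    [0.8,1,-1,65,0],
    [0.8,1,-1,77,0],
    [0.8,1,-1,77,0],
    [-1,1,-1,77,0],
  ],
  force=20,
)

```text
clock: 7.35
tool_pos: [0.6462, -0.0652, 0.016]
tcp_rot: [0.0, 1.0, -0.003, 0.001]
contact_force: [0.4, 0.4, 1.1]
grip_width: 0.846
gripper_force: 0.0
```

>>> apply_moves(
  steps=[
    [-1,0,0,0,0],
    [-1,0,0,0,0],
    [-1,0,0,0,0],
    [-1,0,0,0,0],
  ],
)

```text
clock: 7.75
tool_pos: [0.646, -0.0641, 0.016]
tcp_rot: [-0.0, 1.0, -0.003, 0.001]
contact_force: [0.6, 2.3, 2.4]
grip_width: 0.551
gripper_force: 20.0
```

```bash
python3 g.py 621 -306 130 -7
```

```text
shift [ -23.5  242.  -114.3] turn 0.117
at [646.  -64.1  16. ] ang -0.3 grip 51.8 20.000018342325347 t 7.75 [0.6 2.3 2.4]
```

>>> apply_moves(
  steps=[
    [-1,0,0,-30,0],
    [-1,0,0,-75,0],
    [-1,0,25,-114,0],
    [-1,-5,72,-114,0.04],
    [-1,-10,120,-114,0.08],
  ],
)

```text
clock: 8.25
tool_pos: [0.6357, -0.1853, 0.1311]
tcp_rot: [0.001, 0.999, -0.042, 0.002]
contact_force: [0.7, 0.3, -3.0]
grip_width: 0.551
gripper_force: 20.0
```

```bash
python3 g.py 621 -306 130 -7
```

```text
shift [ -4.6 121.5   1.2] turn 0.038
at [ 635.7 -185.3  131.1] ang -4.8 grip 51.8 19.998186466173138 t 8.25 [ 0.7  0.3 -3. ]
```

>>> apply_moves(
  steps=[
    [-1,-2,45,0,0.04],
    [-1,-3,90,0,0.04],
    [-1,-5,121,5,0.04],
    [-1,-5,121,35,0.04],
    [-1,-5,121,45,0.04],
  ],
)

```text
clock: 8.75
tool_pos: [0.6164, -0.3045, 0.0798]
tcp_rot: [-0.002, 0.998, -0.064, -0.003]
contact_force: [-1.1, 1.1, -2.6]
grip_width: 0.548
gripper_force: 20.0
```

>>> apply_moves(
  steps=[
    [-1,0,0,0,0],
  ],
)

```text
clock: 8.85
tool_pos: [0.6166, -0.3026, 0.0798]
tcp_rot: [-0.002, 0.998, -0.062, -0.003]
contact_force: [-0.3, 0.4, -1.7]
grip_width: 0.546
gripper_force: 20.0
```

```bash
python3 g.py 621 -306 20 -7
```

```text
shift [ 5.2  3.1 59.8] turn -0.003
at [ 616.6 -302.6   79.8] ang -7.2 grip 51.3 19.998153039296085 t 8.85 [-0.3  0.4 -1.7]
```

>>> apply_moves(
  steps=[
    [-1,3,3,25,0],
    [-1,3,3,45,0],
    [-1,3,3,55,0],
    [-1,3,3,58,0],
    [-1,3,3,58,0],
  ],
)

```text
clock: 9.35
tool_pos: [0.6224, -0.3075, 0.0261]
tcp_rot: [0.0, 0.998, -0.062, 0.0]
contact_force: [-0.0, 0.1, -2.1]
grip_width: 0.547
gripper_force: 20.0
```

```bash
python3 g.py 621 -306 19 -7
```

```text
shift [-1.5 -1.3  7.1] turn -0.002
at [ 622.4 -307.5   26.1] ang -7.1 grip 51.5 19.998072253110877 t 9.35 [-0.   0.1 -2.1]
```

>>> apply_moves(
  steps=[
    [-1,-1,-1,3,0],
    [-1,-1,-1,5,0],
    [-1,-1,-1,6,0],
    [-1,-1,-1,7,0],
    [-1,-1,-1,7,0],
  ],
)

```text
clock: 9.85
tool_pos: [0.6212, -0.3071, 0.0191]
tcp_rot: [0.0, 0.998, -0.063, 0.0]
contact_force: [-0.1, -0.0, -0.8]
grip_width: 0.549
gripper_force: 20.0
```

>>> apply_moves(
  steps=[
    [-1,0,0,1,0],
    [0.5,0,0,1,0],
    [0.5,0,0,1,0],
    [0.5,0,0,1,0],
    [0.5,0,0,-20,0],
  ],
)

```text
clock: 10.35
tool_pos: [0.6184, -0.3051, 0.035]
tcp_rot: [-0.002, 0.998, -0.063, -0.003]
contact_force: [0.3, -0.1, -0.7]
grip_width: 0.746
gripper_force: 0.0
```

```bash
python3 g.py 557 -66 130 0
```

```text
shift [ -91.4 -229.9  -93.6] turn -0.125
at [ 618.4 -305.1   35. ] ang -7.2 grip 70.1 0.0 t 10.35 [ 0.3 -0.1 -0.7]
```

>>> apply_moves(
  steps=[
    [0.6,0,0,-45,0],
    [0.6,-5,-10,-90,0],
    [0.6,-20,-52,-94,-0.03],
    [0.6,-37,-94,-94,-0.07],
    [0.6,-54,-137,-94,-0.12],
  ],
)

```text
clock: 10.85
tool_pos: [0.5846, -0.1634, 0.1336]
tcp_rot: [0.0, 1.0, -0.002, 0.001]
contact_force: [-0.4, 1.1, -0.5]
grip_width: 0.793
gripper_force: 0.0
```

```bash
python3 g.py 557 -66 70 0
```

```text
shift [-28.2 -97.3  63.5] turn -0.004
at [ 584.6 -163.4  133.6] ang -0.3 grip 74.5 0.0 t 10.85 [-0.4  1.1 -0.5]
```

>>> apply_moves(
  steps=[
    [0.6,-13,-45,0,0],
    [0.6,-25,-88,10,0],
    [0.6,-27,-98,40,0],
    [0.6,-27,-98,60,0],
    [0.6,-27,-98,60,0],
  ],
)

```text
clock: 11.35
tool_pos: [0.5551, -0.0645, 0.0697]
tcp_rot: [-0.001, 1.0, -0.002, -0.003]
contact_force: [-0.8, 0.2, -1.6]
grip_width: 0.799
gripper_force: 0.0
```

```bash
python3 g.py 557 -66 12 0
python3 - <<'E'
from h import *
p,w=cloud("side"); cv2.imwrite("pics/s1.png",cv2.resize(p[100:300,190:460],None,fx=2.8,fy=2.8)[:,:,::-1])
E
```

```text
shift [ 2.3  1.6 57.6] turn -0.004
at [555.1 -64.5  69.7] ang -0.2 grip 75.1 0.0 t 11.35 [-0.8  0.2 -1.6]
```

View pics/s1.png

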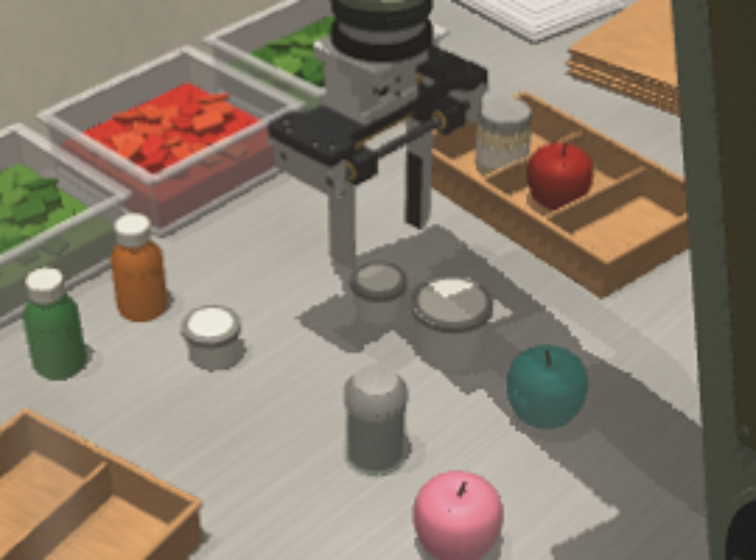

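The jar (crop 505,140) and apple (560,175) stand upright in box3. The fingers are over cupB (378,290), and the large cup and shaker are untouched.

>>> apply_moves(
  steps=[
    [0.6,1,1,30,0],
    [0.6,1,1,52,0],
    [0.6,1,1,58,0],
    [0.6,1,1,58,0],
    [-1,1,1,58,0],
  ],
  force=10,
)

```text
clock: 11.9
tool_pos: [0.5607, -0.0678, 0.0163]
tcp_rot: [0.0, 1.0, -0.003, 0.001]
contact_force: [0.9, 1.3, -0.1]
grip_width: 0.748
gripper_force: 0.0
```

>>> apply_moves(
  steps=[
    [-1,0,0,0,0],
    [-1,0,0,0,0],
    [-1,0,0,0,0],
    [-1,0,0,0,0],
  ],
)

```text
clock: 12.3
tool_pos: [0.5598, -0.0671, 0.0156]
tcp_rot: [0.0, 1.0, -0.003, 0.001]
contact_force: [-0.3, 0.2, 4.1]
grip_width: 0.504
gripper_force: 10.0
```

```bash
python3 g.py 557 -66 110 0 461 -287 110 -7
```

```text
shift [ -2.7  -1.1 -94.4] turn -0.005
shift [-97.5 220.4 -94.5] turn 0.117
at [559.8 -67.1  15.6] ang -0.3 grip 47.3 10.000270296586677 t 12.3 [-0.3  0.2  4.1]
```

>>> apply_moves(
  steps=[
    [-1,0,0,-30,0],
    [-1,0,5,-75,0],
    [-1,-5,30,-100,0],
    [-1,-23,70,-100,0.04],
    [-1,-41,110,-100,0.08],
  ],
)

```text
clock: 12.8
tool_pos: [0.5182, -0.178, 0.1164]
tcp_rot: [0.001, 0.999, -0.042, 0.002]
contact_force: [-0.4, -0.8, -0.8]
grip_width: 0.501
gripper_force: 10.0
```

```bash
python3 g.py 463 -287 110 -7
```

```text
shift [-45.8 113.2   6.4] turn 0.038
at [ 518.2 -178.   116.4] ang -4.8 grip 47.1 10.000284488196485 t 12.8 [-0.4 -0.8 -0.8]
```

>>> apply_moves(
  steps=[
    [-1,-18,45,0,0.04],
    [-1,-36,90,0,0.04],
    [-1,-46,113,6,0.04],
    [-1,-46,113,25,0.04],
    [-1,-46,113,45,0.04],
  ],
)

```text
clock: 13.3
tool_pos: [0.4619, -0.2872, 0.0698]
tcp_rot: [0.001, 0.998, -0.064, 0.001]
contact_force: [-0.4, 0.1, -1.2]
grip_width: 0.503
gripper_force: 10.0
```

>>> apply_moves(
  steps=[
    [-1,0,0,0,0],
  ],
)

```text
clock: 13.4
tool_pos: [0.4594, -0.2839, 0.0667]
tcp_rot: [-0.002, 0.998, -0.063, -0.003]
contact_force: [-0.1, 1.7, -1.1]
grip_width: 0.502
gripper_force: 10.0
```

```bash
python3 g.py 463 -287 22 -7
```

```text
shift [ 4.2  2.8 44.7] turn -0.004
at [ 459.4 -283.9   66.7] ang -7.2 grip 47.2 10.00000782078132 t 13.4 [-0.1  1.7 -1.1]
```

>>> apply_moves(
  steps=[
    [-1,2,1,20,0],
    [-1,2,1,35,0],
    [-1,2,1,43,0],
    [-1,2,1,45,0],
    [-1,2,1,45,0],
  ],
)

```text
clock: 13.9
tool_pos: [0.4639, -0.2866, 0.0247]
tcp_rot: [-0.0, 0.998, -0.062, -0.0]
contact_force: [-0.6, -0.0, -0.4]
grip_width: 0.505
gripper_force: 10.0
```

>>> apply_moves(
  steps=[
    [-1,0,0,0,0],
  ],
)

```text
clock: 14.0
tool_pos: [0.4645, -0.2871, 0.0255]
tcp_rot: [0.0, 0.998, -0.062, 0.001]
contact_force: [-0.4, 0.3, -0.5]
grip_width: 0.5
gripper_force: 10.0
```

```bash
python3 g.py 463 -287 19 -7
```

```text
shift [-1.5  0.1  6.5] turn -0.003
at [ 464.5 -287.1   25.5] ang -7.2 grip 47.0 10.00003655499313 t 14.0 [-0.4  0.3 -0.5]
```

>>> apply_moves(
  steps=[
    [-1,-1,0,3,0],
    [-1,-1,0,5,0],
    [-1,-1,0,6,0],
    [-1,-1,0,7,0],
    [-1,-1,0,7,0],
  ],
)

```text
clock: 14.5
tool_pos: [0.4629, -0.2867, 0.0186]
tcp_rot: [-0.0, 0.998, -0.063, -0.0]
contact_force: [-2.0, 1.1, 5.3]
grip_width: 0.501
gripper_force: 10.0
```

Contact; release and rise.

>>> apply_moves(
  steps=[
    [0.4,0,0,0,0],
    [0.4,0,0,0,0],
    [0.4,0,0,0,0],
    [0.4,0,0,-15,0],
    [0.4,0,0,-60,0],
  ],
)

```text
clock: 15.0
tool_pos: [0.4594, -0.2838, 0.0744]
tcp_rot: [-0.003, 0.998, -0.063, -0.004]
contact_force: [-0.4, -0.6, 0.4]
grip_width: 0.701
gripper_force: 0.0
```

```bash
python3 g.py 704 72 160 0
```

```text
shift [ 197.4 -384.1  -85. ] turn -0.125
at [ 459.4 -283.8   74.4] ang -7.2 grip 65.9 0.0 t 15.0 [-0.4 -0.6  0.4]
```

>>> apply_moves(
  steps=[
    [0.5,0,0,-45,0],
    [0.5,5,-10,-83,0],
    [0.5,26,-52,-85,-0.05],
    [0.5,47,-94,-85,-0.1],
    [0.5,68,-136,-85,-0.12],
  ],
)

```text
clock: 15.5
tool_pos: [0.5487, -0.1594, 0.1649]
tcp_rot: [0.001, 1.0, -0.003, 0.001]
contact_force: [0.2, -0.3, -0.6]
grip_width: 0.749
gripper_force: 0.0
```

```bash
python3 g.py 704 72 155 0
```

```text
shift [ 154.1 -232.2   10.1] turn -0.005
at [ 548.7 -159.4  164.9] ang -0.3 grip 70.5 0.0 t 15.5 [ 0.2 -0.3 -0.6]
```

>>> apply_moves(
  steps=[
    [0.5,154,-232,8,0],
    [0.5,154,-232,8,0],
    [0.5,154,-232,8,0],
    [0.5,154,-232,8,0],
    [0.5,154,-232,8,0],
  ],
)

```text
clock: 16.0
tool_pos: [0.6878, 0.0492, 0.1568]
tcp_rot: [0.0, 1.0, -0.003, 0.001]
contact_force: [0.1, -0.7, 0.6]
grip_width: 0.751
gripper_force: 0.0
```

>>> apply_moves(
  steps=[
    [0.5,18,-28,0,0],
    [0.5,18,-28,0,0],
    [0.5,18,-28,0,0],
  ],
)

```text
clock: 16.3
tool_pos: [0.7048, 0.0757, 0.156]
tcp_rot: [0.0, 1.0, -0.002, -0.0]
contact_force: [0.1, -0.6, 0.8]
grip_width: 0.754
gripper_force: 0.0
```

```bash
python3 g.py 704 72 14 0
```

```text
shift [ -0.8   3.6 142. ] turn -0.004
at [704.8  75.7 156. ] ang -0.2 grip 70.8 0.0 t 16.3 [ 0.1 -0.6  0.8]
```

>>> apply_moves(
  steps=[
    [0.5,0,3,40,0],
    [0.5,0,3,80,0],
    [0.5,0,3,112,0],
    [0.5,0,3,132,0],
    [0.5,0,3,140,0],
  ],
)

```text
clock: 16.8
tool_pos: [0.7018, 0.0702, 0.0128]
tcp_rot: [0.0, 1.0, -0.004, -0.003]
contact_force: [0.4, 0.3, 0.3]
grip_width: 0.75
gripper_force: 0.0
```

>>> apply_moves(
  steps=[
    [0.5,0,0,0,0],
    [-1,0,0,0,0],
    [-1,0,0,0,0],
    [-1,0,0,0,0],
    [-1,0,0,0,0],
  ],
  force=18,
)

```text
clock: 17.3
tool_pos: [0.7058, 0.0721, 0.0171]
tcp_rot: [0.0, 1.0, -0.002, 0.001]
contact_force: [-0.4, 0.3, 0.9]
grip_width: 0.459
gripper_force: 18.0
```

```bash
python3 g.py 704 72 130 0 575 303 130 10.4
python3 - <<'E'
from h import *
p,w=cloud("top"); print(box(None,w,148,235,145,235))
E
```

```text
shift [-1.500e+00  1.000e-01 -1.129e+02] turn -0.005
shift [-131.7 -230.2 -113.3] turn -0.186
at [705.8  72.1  17.1] ang -0.3 grip 43.1 18.001980500703212 t 17.3 [-0.4  0.3  0.9]
(((0.5339394211769104, 0.3048642873764038), (0.171070858836174, 0.1341322958469391), 10.310276985168457), 646, np.float64(0.04445171972455725))
```

>>> apply_moves(
  steps=[
    [-1,0,0,-30,0],
    [-1,0,0,-75,0],
    [-1,-2,0,-115,0],
    [-1,-15,-15,-123,-0.03],
    [-1,-40,-50,-123,-0.07],
  ],
)

```text
clock: 17.85
tool_pos: [0.6674, 0.1209, 0.1413]
tcp_rot: [0.0, 0.999, 0.031, 0.003]
contact_force: [-0.3, 0.4, -0.5]
grip_width: 0.463
gripper_force: 18.0
```

```bash
python3 g.py 575 303 135 10.4
```

```text
shift [ -80.8 -187.5    5.7] turn -0.119
at [667.4 120.9 141.3] ang 3.6 grip 43.5 17.99902716986253 t 17.85 [-0.3  0.4 -0.5]
```

>>> apply_moves(
  steps=[
    [-1,-18,-42,0,-0.04],
    [-1,-36,-84,0,-0.08],
    [-1,-54,-126,3,-0.12],
    [-1,-72,-168,5,-0.12],
    [-1,-81,-187,5,-0.12],
  ],
)

```text
clock: 18.35
tool_pos: [0.5672, 0.3075, 0.1311]
tcp_rot: [-0.0, 0.995, 0.095, -0.003]
contact_force: [1.1, 0.3, -1.3]
grip_width: 0.464
gripper_force: 18.0
```

>>> apply_moves(
  steps=[
    [-1,0,0,10,0],
    [-1,0,0,40,0],
    [-1,0,0,55,0],
    [-1,0,0,55,0],
    [-1,0,0,55,0],
  ],
)

```text
clock: 18.85
tool_pos: [0.5718, 0.3029, 0.0776]
tcp_rot: [0.0, 0.996, 0.092, -0.001]
contact_force: [-0.6, 0.8, -1.4]
grip_width: 0.462
gripper_force: 18.0
```

```bash
python3 g.py 575 303 20 10.4
```

```text
shift [ 3.2  0.4 57.6] turn 0.002
at [571.8 302.9  77.6] ang 10.5 grip 43.5 17.999643683288014 t 18.85 [-0.6  0.8 -1.4]
```

>>> apply_moves(
  steps=[
    [-1,3,0,25,0],
    [-1,3,0,42,0],
    [-1,3,0,51,0],
    [-1,3,0,53,0],
    [-1,3,0,53,0],
  ],
)

```text
clock: 19.35
tool_pos: [0.5751, 0.3042, 0.0255]
tcp_rot: [0.0, 0.996, 0.092, -0.0]
contact_force: [0.0, 0.7, -1.7]
grip_width: 0.466
gripper_force: 18.0
```

>>> apply_moves(
  steps=[
    [-1,0,0,0,0],
  ],
)

```text
clock: 19.45
tool_pos: [0.5759, 0.3046, 0.0266]
tcp_rot: [-0.0, 0.996, 0.092, 0.001]
contact_force: [0.3, 0.5, -0.9]
grip_width: 0.463
gripper_force: 18.0
```

```bash
python3 g.py 576 303 20 10.4
```

```text
shift [-0.2  1.6  6.6] turn 0.003
at [575.9 304.6  26.6] ang 10.6 grip 43.5 17.999703863606555 t 19.45 [ 0.3  0.5 -0.9]
```

>>> apply_moves(
  steps=[
    [-1,0,1,3,0],
    [-1,0,1,5,0],
    [-1,0,1,6,0],
    [-1,0,1,7,0],
    [-1,0,1,7,0],
  ],
)

```text
clock: 19.95
tool_pos: [0.5754, 0.3033, 0.02]
tcp_rot: [0.0, 0.996, 0.092, -0.0]
contact_force: [-2.2, -0.6, 5.1]
grip_width: 0.465
gripper_force: 18.0
```

>>> apply_moves(
  steps=[
    [0.4,0,0,0,0],
    [0.4,0,0,0,0],
    [0.4,0,0,0,0],
    [0.4,0,0,-15,0],
    [0.4,0,0,-60,0],
  ],
)

```text
clock: 20.45
tool_pos: [0.5708, 0.3016, 0.0741]
tcp_rot: [0.002, 0.996, 0.092, -0.006]
contact_force: [1.0, 0.2, -0.8]
grip_width: 0.702
gripper_force: 0.0
```

```bash
python3 g.py 614 70 130 0
```

```text
shift [ -0.7 235.7 -55.5] turn 0.185
at [570.8 301.6  74.1] ang 10.6 grip 65.9 0.0 t 20.45 [ 1.   0.2 -0.8]
```

>>> apply_moves(
  steps=[
    [0.6,0,0,-40,0],
    [0.6,0,3,-60,0],
    [0.6,0,45,-60,0.06],
    [0.6,0,90,-60,0.12],
    [0.6,0,135,-60,0.18],
  ],
)

```text
clock: 20.95
tool_pos: [0.6007, 0.1698, 0.1403]
tcp_rot: [-0.0, 1.0, 0.002, 0.001]
contact_force: [0.7, -0.6, -0.4]
grip_width: 0.797
gripper_force: 0.0
```

```bash
python3 g.py 614 70 70 0
```

```text
shift [12.8 99.8 70.3] turn 0.004
at [600.7 169.8 140.3] ang 0.2 grip 74.9 0.0 t 20.95 [ 0.7 -0.6 -0.4]
```

>>> apply_moves(
  steps=[
    [0.6,6,45,0,0],
    [0.6,11,90,10,0],
    [0.6,11,100,45,0],
    [0.6,11,100,65,0],
    [0.6,11,100,65,0],
  ],
)

```text
clock: 21.45
tool_pos: [0.6087, 0.0698, 0.0708]
tcp_rot: [-0.0, 1.0, 0.002, -0.003]
contact_force: [-0.5, -0.2, -0.5]
grip_width: 0.801
gripper_force: 0.0
```

```bash
python3 g.py 614 70 14 0
```

```text
shift [ 5.6 -0.1 56.8] turn 0.003
at [608.7  69.8  70.8] ang 0.2 grip 75.3 0.0 t 21.45 [-0.5 -0.2 -0.5]
```

>>> apply_moves(
  steps=[
    [0.6,2,0,30,0],
    [0.6,2,0,52,0],
    [0.6,2,0,58,0],
    [0.6,2,0,58,0],
    [-1,2,0,58,0],
  ],
  force=10,
)

```text
clock: 21.95
tool_pos: [0.6151, 0.071, 0.0175]
tcp_rot: [0.0, 1.0, 0.003, 0.002]
contact_force: [0.2, -0.0, 0.3]
grip_width: 0.744
gripper_force: 0.0
```

>>> apply_moves(
  steps=[
    [-1,0,0,0,0],
    [-1,0,0,0,0],
    [-1,0,0,0,0],
    [-1,0,0,0,0],
  ],
)

```text
clock: 22.35
tool_pos: [0.6143, 0.0707, 0.0165]
tcp_rot: [0.0, 1.0, 0.002, 0.001]
contact_force: [-0.5, 0.5, 4.1]
grip_width: 0.504
gripper_force: 10.0
```

```bash
python3 g.py 496 288 120 10.4
python3 - <<'E'
from h import *
p,w=cloud("side"); cv2.imwrite("pics/s2.png",p[:,:,::-1])
E
```

```text
shift [-117.1 -217.9 -103.6] turn -0.177
at [614.3  70.7  16.5] ang 0.3 grip 47.4 10.000184237142093 t 22.35 [-0.5  0.5  4.1]
```

View pics/s2.png

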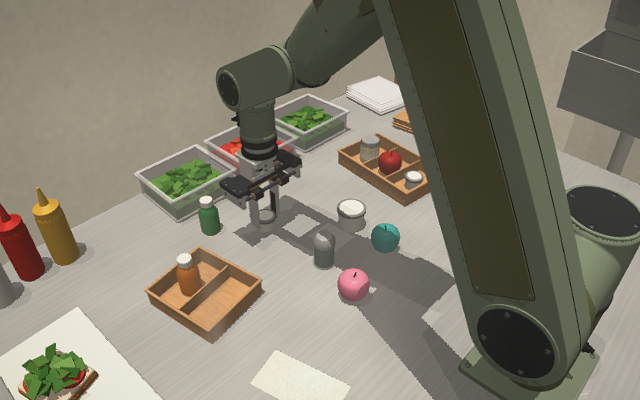

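Juice stands upright at (187,272) in box2. Box3 holds the jar (370,148), apple (390,160) and cup (413,178), and the gripper holds cupA at (265,215).

>>> apply_moves(
  steps=[
    [-1,0,0,-30,0],
    [-1,0,-5,-75,0],
    [-1,-15,-30,-105,-0.02],
    [-1,-37,-70,-105,-0.06],
    [-1,-58,-110,-105,-0.1],
  ],
)

```text
clock: 22.9
tool_pos: [0.5556, 0.1811, 0.1223]
tcp_rot: [-0.0, 0.999, 0.052, 0.002]
contact_force: [0.0, -0.3, -0.3]
grip_width: 0.5
gripper_force: 10.0
```

```bash
python3 g.py 496 288 120 10.4
```

```text
shift [ -48.2 -112.5    2.2] turn -0.077
at [555.6 181.1 122.3] ang 6.0 grip 47.0 9.999148268834688 t 22.9 [ 0.  -0.3 -0.3]
```

>>> apply_moves(
  steps=[
    [-1,-19,-45,0,-0.04],
    [-1,-38,-88,0,-0.08],
    [-1,-48,-112,5,-0.08],
    [-1,-48,-112,30,-0.08],
    [-1,-48,-112,45,-0.08],
  ],
)

```text
clock: 23.4
tool_pos: [0.494, 0.2873, 0.0741]
tcp_rot: [0.0, 0.996, 0.093, -0.001]
contact_force: [0.2, -0.3, -1.2]
grip_width: 0.502
gripper_force: 10.0
```

>>> apply_moves(
  steps=[
    [-1,0,0,0,0],
    [-1,0,0,0,0],
  ],
)

```text
clock: 23.6
tool_pos: [0.4956, 0.286, 0.0751]
tcp_rot: [0.0, 0.996, 0.092, -0.001]
contact_force: [0.1, 0.3, -0.6]
grip_width: 0.505
gripper_force: 10.0
```

```bash
python3 g.py 496 288 26 10.4
```

```text
shift [ 0.8 -1.9 49.1] turn 0.002
at [495.6 286.   75.1] ang 10.5 grip 47.5 9.999950905912556 t 23.6 [ 0.1  0.3 -0.6]
```

>>> apply_moves(
  steps=[
    [-1,0,-2,22,0],
    [-1,0,-2,40,0],
    [-1,0,-2,48,0],
    [-1,0,-2,50,0],
    [-1,0,-2,50,0],
  ],
)

```text
clock: 24.1
tool_pos: [0.496, 0.2886, 0.0262]
tcp_rot: [-0.0, 0.996, 0.092, 0.0]
contact_force: [1.1, -0.5, -0.8]
grip_width: 0.504
gripper_force: 10.0
```

>>> apply_moves(
  steps=[
    [-1,0,0,0,0],
  ],
)

```text
clock: 24.2
tool_pos: [0.4963, 0.2889, 0.0268]
tcp_rot: [-0.0, 0.996, 0.092, 0.001]
contact_force: [0.1, -0.5, -0.8]
grip_width: 0.503
gripper_force: 10.0
```

```bash
python3 g.py 496 288 20 10.4
```

```text
shift [-0.5  0.9  6.8] turn 0.003
at [496.3 288.9  26.8] ang 10.6 grip 47.3 10.000026564812288 t 24.2 [ 0.1 -0.5 -0.8]
```

>>> apply_moves(
  steps=[
    [-1,0,0,3,0],
    [-1,0,0,5,0],
    [-1,0,0,6,0],
    [-1,0,0,7,0],
    [-1,0,0,7,0],
  ],
)

```text
clock: 24.7
tool_pos: [0.4952, 0.2888, 0.0195]
tcp_rot: [0.0, 0.996, 0.092, -0.0]
contact_force: [-2.5, -0.3, 5.5]
grip_width: 0.502
gripper_force: 10.0
```

>>> apply_moves(
  steps=[
    [0.4,0,0,0,0],
    [0.4,0,0,0,0],
    [0.4,0,0,0,0],
    [0.4,0,0,-15,0],
    [0.4,0,0,-60,0],
  ],
)

```text
clock: 25.2
tool_pos: [0.4909, 0.2869, 0.0749]
tcp_rot: [0.002, 0.996, 0.092, -0.005]
contact_force: [0.9, -0.4, 0.5]
grip_width: 0.697
gripper_force: 0.0
```

>>> apply_moves(
  steps=[
    [0.4,0,0,-50,0],
    [0.4,0,0,-100,0],
    [0.4,0,50,-120,0],
    [0.4,0,95,-120,0],
    [0.4,0,140,-120,0],
  ],
)

```text
clock: 25.7
tool_pos: [0.5222, 0.15, 0.2017]
tcp_rot: [0.0, 0.996, 0.093, 0.003]
contact_force: [0.6, 0.1, -0.5]
grip_width: 0.699
gripper_force: 0.0
```

>>> apply_moves(
  steps=[
    [0.4,0,30,0,0],
    [0.4,0,30,0,0],
    [0.4,0,30,0,0],
  ],
)

```text
clock: 26.0
tool_pos: [0.5266, 0.1214, 0.1994]
tcp_rot: [-0.0, 0.996, 0.091, 0.0]
contact_force: [0.5, 0.7, -0.4]
grip_width: 0.7
gripper_force: 0.0
```

Run:
```python
from h import *
p,w=cloud("top"); cv2.imwrite("pics/t9.png",p[:,:,::-1])
print(box(None,w,148,235,145,235),box(None,w,390,478,132,255))
for n,(u,v) in dict(large=(340,217),shaker=(284,233)).items(): print(n,top(w,u,v))
for n,P in dict(jar=(.621,-.307,.068),apple=(.541,-.297,.06),cupB=(.461,-.287,.037),juice=(.575,.303,.091),cupA=(.496,.289,.037)).items():
    u,v=pix("top",P)[0].round().astype(int); Q=w[v-4:v+5,u-4:u+5,2]; print(n,u,v,np.nanmin(Q).round(4),np.nanmax(Q).round(4))
p,_=cloud("side"); cv2.imwrite("pics/s9.png",p[:,:,::-1])
```

```text
(((0.46435025334358215, 0.28698936104774475), (0.027946069836616516, 0.13019110262393951), 10.471637725830078), 147, np.float64(0.044105581051035105)) (((0.5410938858985901, -0.2966708838939667), (0.15328554809093475, 0.2525221109390259), 82.87239074707031), 2239, np.float64(0.058111032149558095))
large [ 0.4787 -0.0681  0.0655  0.0551  0.4784 -0.0678]
shaker [0.4391 0.0608 0.0384 0.0794 0.4397 0.0616]
jar 444 160 0.0639 0.0714
apple 438 194 0.0559 0.0676
cupB 430 227 0.034 0.0409
juice 180 171 0.578 0.5817
cupA 192 206 0.3374 0.5643
```

View pics/t9.png

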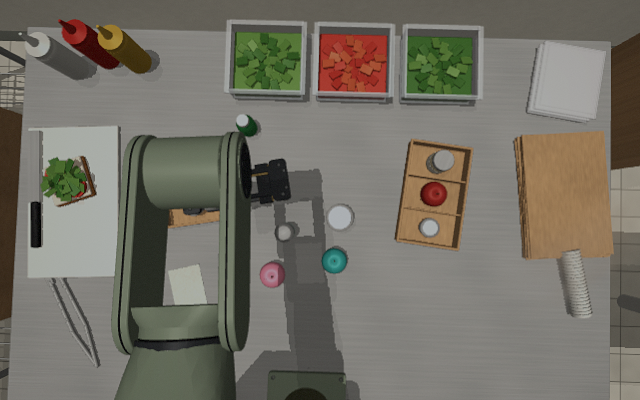

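View pics/s9.png

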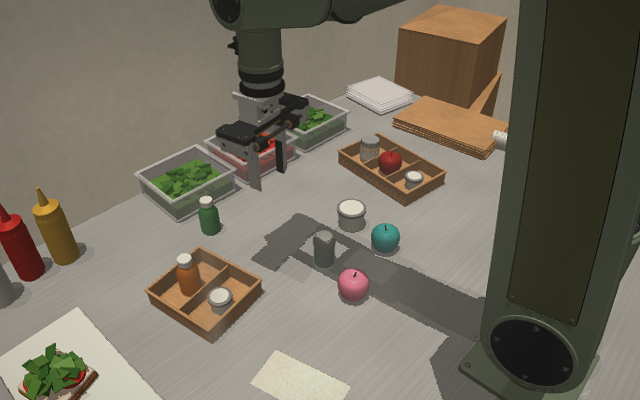

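Everything is in place. Box3 holds the jar (444,160), apple (438,194) and cup (430,227) in the top view. Box2 holds the juice (187,272) and cup (220,297) in the side view. The large cup and shaker haven't moved, and the gripper is clear.

```bash
python3 -c "
from station import order
print(order.finish_job())"
```

```text
the job is handed in; nothing more can be done
None
```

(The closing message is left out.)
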